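Book in the enamel jars at the label reader and sort them into trays

ROBOT

A 6-joint arm with a two-finger parallel gripper is mounted at the origin on the work surface. World frame = base frame: x ahead of the robot, y to its left, z up, the work surface at z = 0. Lengths are in m, angles in rad, forces in N, time in s.
With the tool pointing down it reaches from about 0.275 to 0.825 m from the base axis. Payload 4.9 kg.
Tool frame: the origin (TCP) lies midway between the tips of the shut fingers; the grasp point (between the pads) lies 19 mm behind it (bot.grip_depth is the distance from the TCP to the grasp point, in m); z points along the fingers, y is the line along which they close (so a half turn about z gives the same grasp; the last joint's range is limited). The gripper opens to 85 mm and grips with 20 to 120 N. Pads are 22 mm wide; open, the fingers measure 114 mm over their backs; the gripper's body (76 mm by 85 mm) begins 54 mm behind the grasp point. The pads swing forward as they close: fully open they stand 13 mm farther back than shut.
Start: joints at [1.169, 0.326, -0.193, 1.052, 0, 1.437], TCP at [0.146, 0.53, 0.211] pointing down, gripper open.
Joint ranges: [-2.65, 2.65], [-0.97, 1.79], [-1.3, 1.35], [-1.93, 2.1], [-1.47, 1.37], [-3.14, 3.14]. Speed limits (rad/s): [2.57, 2.57, 3.14, 3.14, 3.14, 3.14].

INTERFACE

Orientations are given as a unit quaternion [w, x, y, z].
In Python, from cell import bot gives the robot as it stands. Calls block until the motion is done:
- bot.move_pose(position, orientation): joint-space move of the TCP to a pose.
- bot.move_linear(position, speed=0.15, rotation=None, until_force=None): straight line of the TCP; rotation=None keeps the orientation; speed is the mean speed in m/s. With until_force (N) it stops when the force on the tool has changed by that much, and returns True; else False.
- bot.goto_joints(angles): joint-space move.
- bot.set_gripper(opening, grasp_force=None): opening from 0.0 (shut) to 1.0 (fully open); grasp_force is the grip in N (None keeps the last); returns when the fingers have stopped.
- bot.wait(seconds).
- bot.solve_ik(position, orientation): joint angles nearest the present ones, or None.
- bot.camera(name): name is "scene" or "top"; returns the picture (384x512x3 uint8, red, green, blue); there is no depth.
- bot.calibration(name): a dict with "mtx" (3x3 intrinsics, pixels), "k1" (the pictures are not rectified: a ray, as slopes to the right and down, at radius r is drawn at 1 + k1 r^2 times it, then the intrinsics apply), "extrinsics" (4x4, takes a point from world to camera coordinates). Camera axes: x right, y down, z forward; pixel columns grow to the right and rows downward; lengths in m; the calibration is good to about 2 mm. A picture is of the moment at which its call begins. calibration takes no time and is no camera call.
A pose or a line that the arm cannot do raises bot.PlanningError and nothing moves.
- bot.close_job(): hands the job in; it is judged then, once.
Trained networks look in the newest picture that a camera, given by its name, has taken for a name from the list of things; names that differ only in an ending like _2 or _b are one class to them, and where a whole thing is asked for, a point or a joint stands for the part that bears it (a point fixed in the world has none). Each returns a list of dicts, best first, with "confidence" (0 to 1); they miss things now and then, are a little off and sometimes report something else, mostly with a low value. They report only what shows in the picture. A call takes as long as a camera call.
- bot.search_frame(camera, thing): "bbox" ([left, top, width, height] in pixels, round what is visible of it).
Readings, each from a call of its own:
- bot.read_clock(): time.
- bot.read_joint_positions(): joint angles.
- bot.read_joint_vel(): joint speeds.
- bot.read_joint_efforts(): joint torques, N m.
- bot.read_position(): TCP position.
- bot.read_tool_rot(): TCP orientation.
- bot.read_ft_force(): force on the tool from outside, world axes, zero at the start.
- bot.read_moment(): the same for the moment, N m.
- bot.read_gripper_width(): opening from 0.0 (shut) to 1.0 (fully open).
- bot.read_finger_force(): force on a finger pad.
Only numpy, scipy, OpenCV 4.12 (cv2) and the standard library are available. Lean on these libraries where they do the work, as an engineer would, in place of code of your own. Each camera call takes 0.05 s, during which the arm holds its last target. There are 200 camera calls.

TASK

Book in the small labelled enamel jars: stand every one of them upright on the reader's black strip with the middle of its label turned squarely towards the reader's window, let go, and with all of them standing so press the reader's button fully down. Then put the jars away upright: sealed ones (paper strip unbroken across the lid) in the square wooden tray, opened ones (strip torn off, only the flap left) in the round tray. Leave everything else on the table where it is.

Things in the scene. Friction and masses are not known exactly. Their poses are not given: they have to be found in the camera images.
- sealed_1: Loose upright glass jar, 56 across, 58 high, 200 g, bottom-heavy, its top 15 a brass-coloured lid. A paper label covers 85 degrees of its side, centred on the jar's +x; a paper flap 14 x 26 lies on the lid at the rim above it. SEALED: an unbroken paper strip, 12 wide, runs from the flap on across the lid. Origin: centre of the underside, z up. May be absent.
- sealed_1_label (a point): Middle of that jar's paper label: 28.5 from the jar's axis along its +x, 20 above its underside.
- sealed_2: Loose upright glass jar, 56 across, 58 high, 200 g, bottom-heavy, its top 15 a brass-coloured lid. A paper label covers 85 degrees of its side, centred on the jar's +x; a paper flap 14 x 26 lies on the lid at the rim above it. SEALED: an unbroken paper strip, 12 wide, runs from the flap on across the lid. Origin: centre of the underside, z up. May be absent.
- sealed_2_label (a point): Middle of that jar's paper label: 28.5 from the jar's axis along its +x, 20 above its underside.
- sealed_3: Loose upright glass jar, 56 across, 58 high, 200 g, bottom-heavy, its top 15 a brass-coloured lid. A paper label covers 85 degrees of its side, centred on the jar's +x; a paper flap 14 x 26 lies on the lid at the rim above it. SEALED: an unbroken paper strip, 12 wide, runs from the flap on across the lid. Origin: centre of the underside, z up. May be absent.
- sealed_3_label (a point): Middle of that jar's paper label: 28.5 from the jar's axis along its +x, 20 above its underside.
- opened_1: Loose upright glass jar, 56 across, 58 high, 200 g, bottom-heavy, its top 15 a brass-coloured lid. A paper label covers 85 degrees of its side, centred on the jar's +x; a paper flap 14 x 26 lies on the lid at the rim above it. OPENED: strip torn off, the lid bare metal but for the flap. Origin: centre of the underside, z up. May be absent.
- opened_1_label (a point): Middle of that jar's paper label: 28.5 from the jar's axis along its +x, 20 above its underside.
- opened_2: Loose upright glass jar, 56 across, 58 high, 200 g, bottom-heavy, its top 15 a brass-coloured lid. A paper label covers 85 degrees of its side, centred on the jar's +x; a paper flap 14 x 26 lies on the lid at the rim above it. OPENED: strip torn off, the lid bare metal but for the flap. Origin: centre of the underside, z up. May be absent.
- opened_2_label (a point): Middle of that jar's paper label: 28.5 from the jar's axis along its +x, 20 above its underside.
- reader: Label reader, fixed: flat black strip 90 (x) x 370 (y), level with the table, on the robot's side of a grey block 45 x 370, 55 high. Origin: centre of the strip at table height; +x points to the block, y along both. The block's face at x = +80 has a long dark window looking over the strip. Four jars fit on the strip, 90 apart.
- button (a joint): White push button of the reader, in a black housing in the middle of the block's top: 0 up, 0.006 m fully down, about 4 N; springs back. It counts as pressed beyond 0.004.
- button_top (a point): Centre of the button's top face; pressed straight down. 28 across.
- stock_tray: Square wooden stock tray, fixed, 180 x 180, rim 12 high, wall 6, floor 6 thick. Origin: centre of the underside, x and y along its sides. On one side of the table, left or right.
- round_tray: Round dark wooden tray, fixed, 196 across, rim 12 high, wall 4, floor 5 thick. Origin: centre of the underside. On the other side of the table.
- mug: Bystander: white ceramic mug, 76 wide, 85 high. Leave it alone.
- tape: Bystander: roll of brown tape lying flat, 52 across, 18 high. Leave it alone.
- eraser: Bystander: dark rubber eraser, 36 x 22 x 12. Leave it alone.
- palette_knife: Bystander: palette knife lying flat, 190 long. Leave it alone.
- glasses: Bystander: black-framed spectacles, 125 wide, 140 deep, 37 high. Leave it alone.
- big_jar: Bystander: bigger glass jar with a metal lid and no label, 66 across, 95 high. Leave it alone.

How it is judged:
By the outcome, as a careful person would: the job done as asked, in the order asked, and still so for the second after the job is handed in, with the robot touching nothing.
Of sealed_2, sealed_3, opened_2 only 1 to 2 are there at a start; the rules pass over those that are not, and their reading is None.
At some moment in a run one of sealed_1, sealed_2, sealed_3, opened_1, opened_2 may be knocked a few centimetres aside while the robot is not near it.
It also fails if it takes over 210 s, if anything falls off the work surface, if the arm or the gripper's body presses on something with over 40 N, if the wrist force passes 120 N, or if a joint passes its speed limit or range.

## Working session

There is one attempt and no reset: what is moved stays moved. The work goes in short steps, each a Python script; the robot and the scene stay as the last script left them, time stands still between calls to the robot, and variables do not carry over. Pictures are saved under pics/ and viewed, at most 14 in all, crops included, and the job is handed in when it is done.

```bash
ls; mkdir -p pics
python3 - <<'E'
from cell import bot
import cv2,numpy as np
for n in("top","scene"):
    im=bot.camera(n); cv2.imwrite(f"pics/{n}0.png",cv2.resize(im[:,:,::-1],(800,600),interpolation=cv2.INTER_CUBIC))
    c=bot.calibration(n);print(n,c["mtx"].round(1).tolist(),c["k1"],c["extrinsics"].round(3).tolist())
    for t in("sealed_1","opened_1","reader","button","stock_tray","round_tray","big_jar","mug"):
        print(t,[(np.round(d["bbox"]).tolist(),round(d["confidence"],2)) for d in bot.search_frame(n,t)])
print(bot.read_clock())
E
```

```text
pics
top [[413.9, 0.0, 251.4], [0.0, 413.9, 188.1], [0.0, 0.0, 1.0]] 0.043562190228619235 [[0.002, -1.0, -0.004, 0.005], [-0.986, -0.001, -0.166, 0.548], [0.166, 0.004, -0.986, 1.021], [0.0, 0.0, 0.0, 1.0]]
sealed_1 [([283.0, 223.0, 24.0, 23.0], 0.93), ([325.0, 210.0, 24.0, 26.0], 0.74)]
opened_1 [([245.0, 222.0, 24.0, 20.0], 0.9), ([346.0, 140.0, 20.0, 22.0], 0.67)]
reader [([189.0, 117.0, 138.0, 68.0], 0.71)]
button []
stock_tray [([72.0, 179.0, 76.0, 71.0], 0.71)]
round_tray [([353.0, 173.0, 77.0, 70.0], 0.65)]
big_jar []
mug [([373.0, 107.0, 37.0, 43.0], 0.77)]
scene [[406.4, 0.0, 253.8], [0.0, 406.4, 190.8], [0.0, 0.0, 1.0]] -0.041327903038716224 [[-0.224, 0.974, -0.02, 0.125], [0.571, 0.114, -0.813, -0.262], [-0.79, -0.194, -0.581, 1.513], [0.0, 0.0, 0.0, 1.0]]
sealed_1 [([181.0, 161.0, 21.0, 28.0], 0.86), ([215.0, 159.0, 21.0, 25.0], 0.86)]
opened_1 [([252.0, 165.0, 17.0, 29.0], 0.85)]
reader [([158.0, 203.0, 168.0, 66.0], 0.8)]
button [([183.0, 162.0, 18.0, 27.0], 0.62), ([73.0, 197.0, 42.0, 48.0], 0.24), ([250.0, 166.0, 18.0, 28.0], 0.2)]
stock_tray [([360.0, 186.0, 74.0, 53.0], 0.56), ([156.0, 206.0, 168.0, 65.0], 0.33)]
round_tray [([106.0, 162.0, 66.0, 39.0], 0.75)]
big_jar [([182.0, 134.0, 21.0, 33.0], 0.83)]
mug [([75.0, 198.0, 38.0, 47.0], 0.9), ([181.0, 130.0, 20.0, 37.0], 0.62)]
0.9
```

View pics/top0.png

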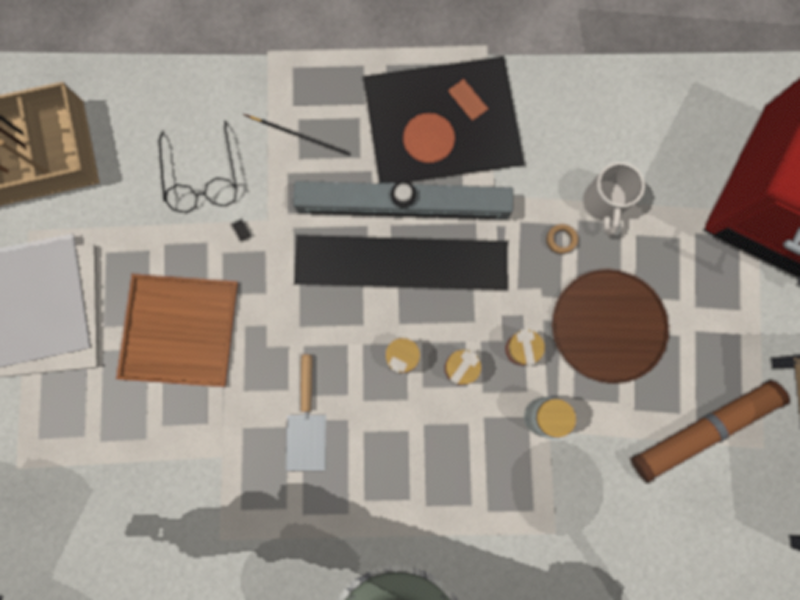

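View pics/scene0.png

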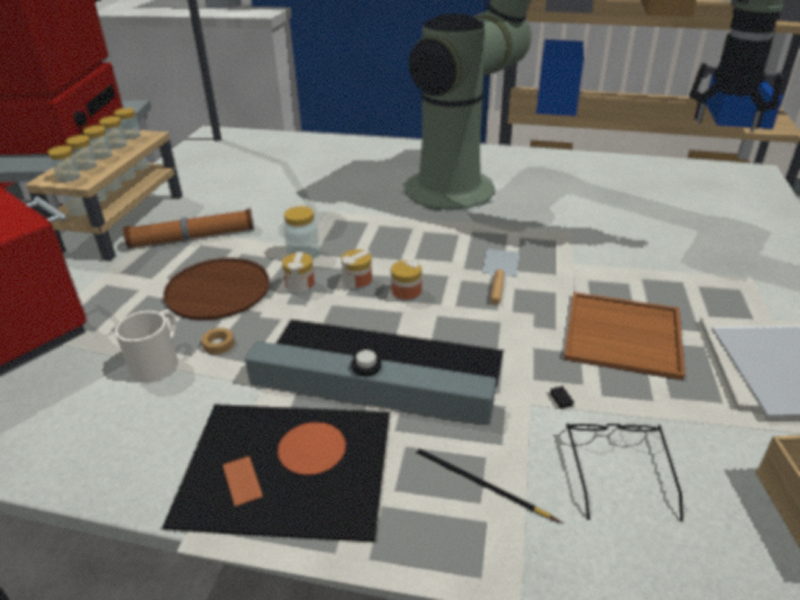

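The top view shows three labelled jars at (403,356), (463,367) and (527,347), and the big jar at (556,417). The reader strip is at (402,262), the square tray is on the left and the round tray on the right. Next I rectify the view at lid height to read positions and label angles.

```bash
cat > h.py <<'E'
from cell import bot
import cv2,numpy as np
def cal(n):
    c=bot.calibration(n);E=np.array(c["extrinsics"]);return np.array(c["mtx"]),np.array([c["k1"],0,0,0.]),E
def proj(n,P):
    K,d,E=cal(n);return cv2.projectPoints(np.asarray(P,float).reshape(-1,1,3),cv2.Rodrigues(E[:3,:3])[0],E[:3,3],K,d)[0][:,0]
def unproj(n,px,z):
    K,d,E=cal(n);u=cv2.undistortPoints(np.asarray(px,float).reshape(-1,1,2),K,d)[:,0]
    r=np.c_[u,np.ones(len(u))]@E[:3,:3];o=-E[:3,:3].T@E[:3,3]
    return o+r*((z-o[2])/r[:,2])[:,None]
def avg(n,k=4): return np.mean([bot.camera(n).astype(np.float32) for _ in range(k)],0)
def rect(im,n,z,xr,yr,s):
    """ortho view: rows = x descending (far on top), cols = y descending (left on left); s px per m"""
    xs=np.arange(xr[1],xr[0],-1/s);ys=np.arange(yr[1],yr[0],-1/s);Y,X=np.meshgrid(ys,xs)
    p=proj(n,np.stack([X,Y,np.full_like(X,z)],-1)).astype(np.float32).reshape(*X.shape,2)
    return cv2.remap(im,p[...,0],p[...,1],cv2.INTER_CUBIC)
def brass(im):
    i=im.astype(np.float32); hsv=cv2.cvtColor(np.clip(im,0,255).astype(np.uint8),cv2.COLOR_RGB2HSV)
    return ((hsv[...,0]>14)&(hsv[...,0]<30)&(hsv[...,1]>95)&(hsv[...,2]>90))
E
python3 - <<'E'
from h import *
im=avg("top"); np.save("t0.npy",im)
print("jars guess",unproj("top",np.array([[403,356],[463,367],[527,347],[556,417]])/1.5625,.058).round(3).tolist())
print("strip corners",unproj("top",np.array([[295,236],[507,241],[507,290],[295,285]])/1.5625,0).round(3).tolist())
print("button",unproj("top",np.array([[403,192]])/1.5625,.068).round(3).tolist())
print("sq rim",unproj("top",np.array([[133,275],[239,282],[225,387],[117,379]])/1.5625,.012).round(3).tolist())
print("round",unproj("top",np.array([[553,326],[668,326],[610,269],[610,383]])/1.5625,.012).round(3).tolist())
r=rect(im,"top",.058,(.28,.42),(-.2,.06),3000);cv2.imwrite("pics/r0.png",np.clip(r,0,255)[...,::-1])
print(r.shape)
E
```

```text
jars guess [[0.445, -0.011, 0.058], [0.427, -0.107, 0.058], [0.46, -0.21, 0.058], [0.35, -0.251, 0.058]]
strip corners [[0.658, 0.177, 0.0], [0.649, -0.193, 0.0], [0.563, -0.19, 0.0], [0.571, 0.175, 0.0]]
button [[0.715, -0.011, 0.068]]
sq rim [[0.586, 0.448, 0.012], [0.574, 0.268, 0.012], [0.397, 0.284, 0.012], [0.41, 0.462, 0.012]]
round [[0.499, -0.264, 0.012], [0.5, -0.455, 0.012], [0.597, -0.364, 0.012], [0.405, -0.353, 0.012]]
(420, 780, 3)[ WARN:0@1.771] global loadsave.cpp:1063 imwrite_ Unsupported depth image for selected encoder is fallbacked to CV_8U.
```

View pics/r0.png

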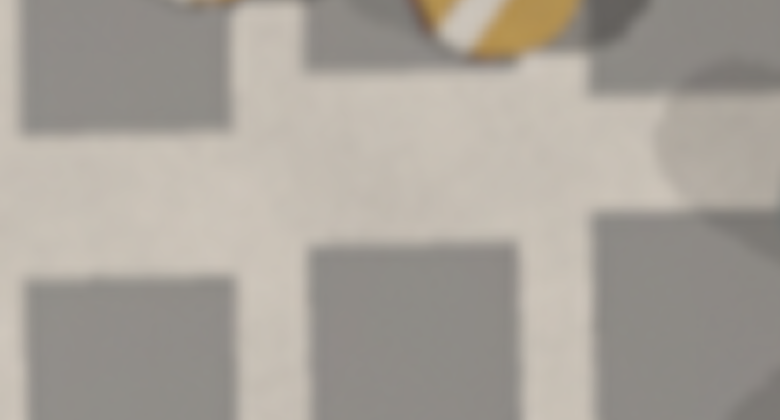

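My window was off: the jars lie at x≈0.43–0.46, with jar 2 just at its top edge. I'll re-crop and fit the lid centre and flap direction in code.

```bash
cat >> h.py <<'E'
def lid_fit(im,guess,n="top",zt=.058):
    """lid centre (x,y), label yaw, sealed score; im averaged picture. Template match on the rectified lid plane."""
    s=2000;h=.055
    r=np.clip(rect(im,n,zt,(guess[0]-h,guess[0]+h),(guess[1]-h,guess[1]+h),s),0,255).astype(np.float32)
    sat=(r.max(2)-r.min(2))                       # brass saturated, paper and table not
    N=r.shape[0];sat=sat[:N,:N]
    ax=np.arange(sat.shape[0]);XX=h-ax/s;YY=h-np.arange(sat.shape[1])/s
    Y,X=np.meshgrid(YY,XX);best=None
    def model(cx,cy,a,sealed):
        dx,dy=X-cx,Y-cy;rr=np.hypot(dx,dy);u=dx*np.cos(a)+dy*np.sin(a);v=-dx*np.sin(a)+dy*np.cos(a)
        m=(rr<.028).astype(np.float32)
        m[(u>.013)&(abs(v)<.013)]=0
        if sealed: m[(abs(v)<.006)&(u>-.027)]=0
        return cv2.GaussianBlur(m,(0,0),3.2)
    w=np.hypot(X,Y)<.05
    def score(p,sealed):
        m=model(*p,sealed)[w];return np.corrcoef(m,sat[w])[0,1]
    from scipy.optimize import minimize
    M=(sat>.5*np.percentile(sat,97))&(np.hypot(X,Y)<.045); c0=(X[M].mean(),Y[M].mean());out=[]
    for sealed in(1,0):
        c=sorted([(score((*c0,a),sealed),a) for a in np.arange(0,2*np.pi,np.pi/12)])[::-1][:2]
        for _,a in c:
            q=minimize(lambda p:-score((p[0]/100,p[1]/100,p[2]),sealed),[c0[0]*100,c0[1]*100,a],method="Nelder-Mead",options=dict(initial_simplex=np.array([c0[0]*100,c0[1]*100,a])+np.array([[0,0,0],[.4,0,0],[0,.4,0],[0,0,.3]]),xatol=.01,fatol=1e-5))
            out.append((-q.fun,sealed,guess[0]+q.x[0]/100,guess[1]+q.x[1]/100,(q.x[2]+np.pi)%(2*np.pi)-np.pi))
    return sorted(out)[::-1]
E
python3 - <<'E'
from h import *
im=np.load("t0.npy")
for g in([.445,-.011],[.427,-.107],[.46,-.21]):
    for o in lid_fit(im,g): print(np.round(o,3).tolist(),round(np.degrees(o[4])))
    print()
r=rect(im,"top",.058,(.38,.51),(-.26,.04),2600);a=np.clip(r,0,255)[...,::-1].astype(np.uint8)
cv2.imwrite("pics/r1.png",a);print(a.shape)
E
```

```text
[0.976, 0.0, 0.448, -0.01, 2.678] 153
[0.975, 0.0, 0.448, -0.01, 2.697] 155
[0.847, 1.0, 0.448, -0.009, 2.678] 153
[0.845, 1.0, 0.448, -0.009, 2.699] 155

[0.977, 1.0, 0.428, -0.106, -0.625] -36
[0.977, 1.0, 0.428, -0.106, -0.624] -36
[0.85, 0.0, 0.428, -0.106, -0.643] -37
[0.849, 0.0, 0.428, -0.106, -0.654] -37

[0.959, 1.0, 0.461, -0.209, 0.163] 9
[0.959, 1.0, 0.46, -0.209, 0.162] 9
[0.832, 0.0, 0.46, -0.208, 0.086] 5
[0.832, 0.0, 0.46, -0.208, 0.081] 5

(338, 780, 3)
```

View pics/r1.png

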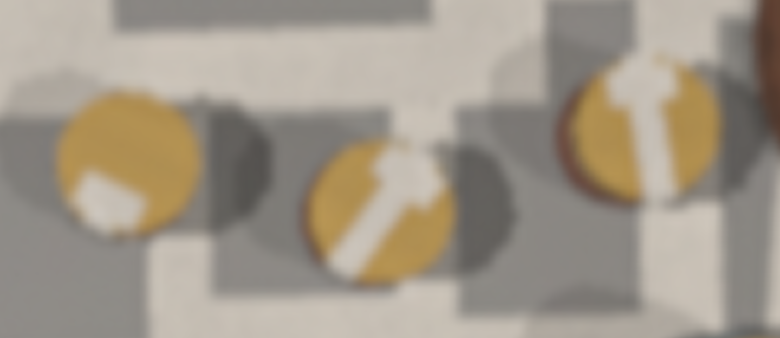

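The fits agree with the picture: jar 1 opened at 153°, jar 2 sealed at -36°, jar 3 sealed at 9°. The reader is centred at about (0.610,-0.008) with yaw -1.4°. Next is a general finder, plus IK checks.

```bash
cat >> h.py <<'E'
R0=np.array([.610,-.008]);RY=np.radians(-1.4);BIG=np.array([.35,-.251])
RX=np.array([np.cos(RY),np.sin(RY)]);RYv=np.array([-np.sin(RY),np.cos(RY)])
PARK=[1.169,.326,-.193,1.052,0,1.437]
def slot(y): return R0+RYv*y
def find_jars(k=4):
    im=avg("top",k);r=rect(im,"top",.058,(.25,.72),(-.52,.52),1000)
    m=brass(r).astype(np.uint8);m=cv2.morphologyEx(m,cv2.MORPH_CLOSE,np.ones((17,17)))
    n,_,st,c=cv2.connectedComponentsWithStats(m);out=[]
    for i in range(1,n):
        w,h,a=st[i,2:5];g=np.array([.72-c[i][1]/1000,.52-c[i][0]/1000])
        if a<900 or not(35<max(w,h)<85) or np.hypot(*(g-BIG))<.03: continue
        f=lid_fit(im,g)[0]
        f=lid_fit(im,f[2:4])[0]
        if f[0]>.7: out.append(dict(xy=np.array(f[2:4]),yaw=f[4],sealed=f[1],score=f[0]))
    return out
def show(js):
    for j in js: print(j["xy"].round(4),round(np.degrees(j["yaw"]),1),"sealed" if j["sealed"] else "opened",round(j["score"],3))
def q(th): return [0,np.cos(th/2),np.sin(th/2),0]   # Rz(th)*Rx(pi); finger axis at th-90deg
def plan(xy,yaw,txy,tyaw,phi=0.):
    """tool yaws for pick and place; finger axis about phi at the place"""
    d=tyaw-yaw;best=None
    for k in(0,1):
        for e in np.radians([0,10,-10,20,-20,30,-30]):
            tp=np.pi/2+phi+e+k*np.pi;ta=tp-d
            s=[bot.solve_ik([*p,z],q(t)) for p,t in((xy,ta),(txy,tp)) for z in(.018,.16)]
            if any(v is None for v in s): continue
            c=abs(e)+.2*max(abs(np.array(s)[:,5]))+(2 if abs(np.array(s)[:,5]).max()>2.9 else 0)
            if best is None or c<best[0]: best=(c,ta,tp)
    return best[1:]
UP=.16
def pick_place(xy,yaw,txy,tyaw,zoff=0.,phi=0.,op=.9,rel=.9):
    ta,tp=plan(xy,yaw,txy,tyaw,phi)
    bot.set_gripper(op);bot.move_pose([*xy,UP],q(ta));bot.move_linear([*xy,.018],.15)
    bot.set_gripper(0,40);w=bot.read_gripper_width()
    bot.move_linear([*xy,UP],.2)
    w2=bot.read_gripper_width()
    if w2<.4: print("LOST",w,w2);return False
    bot.move_pose([*txy,UP],q(tp));hit=bot.move_linear([*txy,.019+zoff],.12,until_force=15)
    z=bot.read_position()[2];bot.set_gripper(rel);bot.move_linear([*txy,UP],.2)
    print("width",round(w2,3),"hit",hit,"z",round(z,4),"t",round(bot.read_clock(),1));return True
E
python3 - <<'E'
from h import *
js=find_jars();show(js)
js.sort(key=lambda j:-j["xy"][1])
for j,y in zip(js,(.1,0,-.1)): print(np.degrees(plan(j["xy"],j["yaw"],slot(y),RY)).round())
print(bot.read_clock(), bot.solve_ik([.7125,-.0105,.06],q(np.pi/2)))
E
```

```text
[ 0.4604 -0.2088] 9.4 sealed 0.96
[ 0.4482 -0.0096] 153.4 opened 0.975
[ 0.428  -0.1062] -35.5 sealed 0.977
[245.  90.]
[236. 270.]
[101.  90.]
1.3 [-0.11820734  0.74081313  0.10553375  0.93551695  0.          1.45258899]
```

Run:
```python
from h import *
j=min(find_jars(),key=lambda j:np.hypot(*(j["xy"]-[.448,-.01])));show([j])
print(pick_place(j["xy"],j["yaw"],slot(.1),RY))
bot.goto_joints(PARK);js=find_jars();show(js);print("target",slot(.1),np.degrees(RY),bot.read_clock())
```

```text
[ 0.448  -0.0096] 153.4 opened 0.976
width 0.641 hit True z 0.0191 t 11.2
True
[0.6095 0.089 ] 0.0 opened 0.974
[ 0.4604 -0.2088] 9.5 sealed 0.961
[ 0.428  -0.1062] -35.5 sealed 0.977
target [0.61244322 0.09197015] -1.4 13.7167
```

Run:
```python
from h import *
js=find_jars()
for g,y in(([.428,-.106],0),([.46,-.209],-.1)):
    c=[j for j in js if j["xy"][0]<.53]
    j=min(c,key=lambda j:np.hypot(*(j["xy"]-g)));show([j])
    if not pick_place(j["xy"],j["yaw"],slot(y),RY): break
    bot.goto_joints(PARK);js=find_jars();show(js)
print(bot.read_clock())
cv2.imwrite("pics/s1.png",cv2.resize(bot.camera("scene")[100:270,60:340,::-1],(800,486),interpolation=cv2.INTER_CUBIC))
```

```text
[ 0.428  -0.1061] -35.9 sealed 0.977
width 0.636 hit True z 0.0192 t 22.1
[0.6095 0.089 ] 0.0 opened 0.974
[ 0.6071 -0.0092] -1.9 sealed 0.964
[ 0.4603 -0.2089] 9.5 sealed 0.961
[ 0.4603 -0.2089] 9.5 sealed 0.961
width 0.641 hit True z 0.0193 t 33.4
[0.6095 0.089 ] 0.0 opened 0.974
[ 0.6072 -0.0092] -1.2 sealed 0.965
[ 0.6047 -0.1075] -1.6 sealed 0.96
36.3667
```

View pics/s1.png

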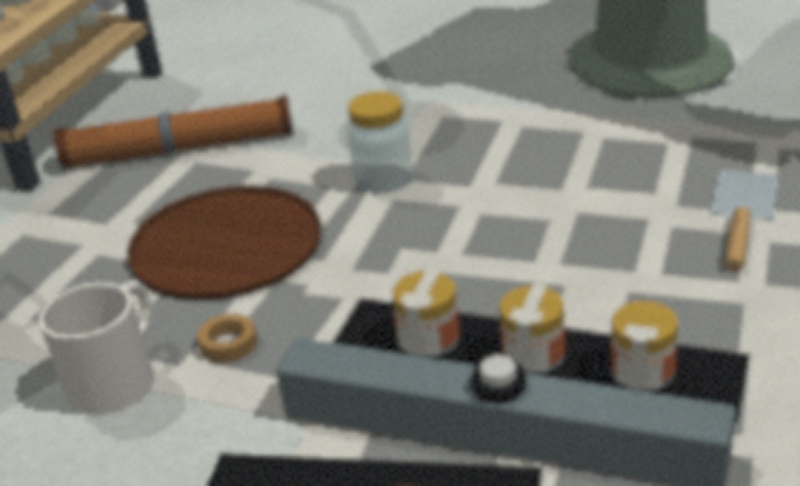

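The three jars stand on the strip with their white labels facing the block; the button is at (497,366) in the crop. I'll triangulate it, press, and check the jars again.

Run:
```python
from h import *
pt=np.array([403,192])/1.5625;ps=np.array([60+497/2.857,100+366/2.857])
z=min(np.arange(.05,.1,.001),key=lambda z:np.hypot(*(unproj("top",[pt],z)-unproj("scene",[ps],z))[0,:2]))
a,b=unproj("top",[pt],z)[0],unproj("scene",[ps],z)[0];print(z,a,b)
p=(a+b)[:2]/2;pred=R0+.1025*RX;print("pred",pred);assert np.hypot(*(p-pred))<.008
p=(p+pred)/2;t=np.pi/2
show(find_jars())
bot.set_gripper(0);bot.move_pose([*p,.13],q(t))
h=bot.move_linear([*p,.05],.02,until_force=2.5);z1=bot.read_position()[2];print("touch",h,z1)
h2=bot.move_linear([*p,z1-.012],.01,until_force=15);z2=bot.read_position()[2];print("press",h2,z2,z1-z2,bot.read_ft_force())
bot.wait(.4);bot.move_linear([*p,.15],.15);bot.goto_joints(PARK);show(find_jars());print(bot.read_clock())
```

```text
0.07400000000000002 [ 0.71331891 -0.01088594  0.074     ] [ 0.71324033 -0.00887861  0.074     ]
pred [ 0.7124694 -0.0105043]
[0.6094 0.0889] -0.0 opened 0.974
[ 0.6071 -0.0092] -1.1 sealed 0.964
[ 0.6048 -0.1075] -1.6 sealed 0.96
touch True 0.05320995500034504
press True 0.050687061626398126 0.0025228933739469134 [-0.11104292  0.06791592  5.57276494]
[ 0.6303 -0.0931] -1.5 sealed 0.963
[0.6095 0.0889] 0.1 opened 0.974
[ 0.6071 -0.0092] -1.2 sealed 0.965
48.2417
```

Jar 3 was knocked about 29 mm, presumably the announced disturbance. The touch height of 0.053 also doesn't match a button top at about 0.07, so the press is doubtful. I'll reset jar 3, then press again and watch it.

Run:
```python
from h import *
print("w",bot.read_gripper_width())
js=find_jars();j=min(js,key=lambda j:j["xy"][1]);show([j])
print(pick_place(j["xy"],j["yaw"],slot(-.1)+[.003,0],RY))
bot.goto_joints(PARK);show(find_jars())
bot.set_gripper(0);print("w",bot.read_gripper_width())
p=np.array([.7129,-.0102]);t=np.pi/2
bot.move_pose([*p,.13],q(t));print(bot.read_ft_force())
for z in np.arange(.1,.049,-.005):
    bot.move_linear([*p,z],.03);bot.wait(.1);f=bot.read_ft_force()[2];print(round(z,3),round(bot.read_position()[2],4),round(f,2))
    if f>1.: break
im=bot.camera("scene")[180:280,170:300,::-1];cv2.imwrite("pics/b1.png",cv2.resize(im,(780,600),interpolation=cv2.INTER_CUBIC))
```

```text
w -0.0010678654525110214
[ 0.6302 -0.0932] -1.3 sealed 0.963
width 0.639 hit True z 0.0195 t 56.8
True
[0.6094 0.089 ] -0.0 opened 0.974
[ 0.6082 -0.107 ] -1.5 sealed 0.962
[ 0.6071 -0.0092] -1.2 sealed 0.964
w -0.004526150212966117
[ 0.26648109 -0.4422696  -0.25840918]
0.1 0.1003 0.78
0.095 0.0949 0.15
0.09 0.0899 0.33
0.085 0.0849 0.27
0.08 0.0799 0.34
0.075 0.0749 0.44
0.07 0.07 -0.52
0.065 0.0649 -0.56
0.06 0.0599 0.1
0.055 0.0554 1.71
```

View pics/b1.png

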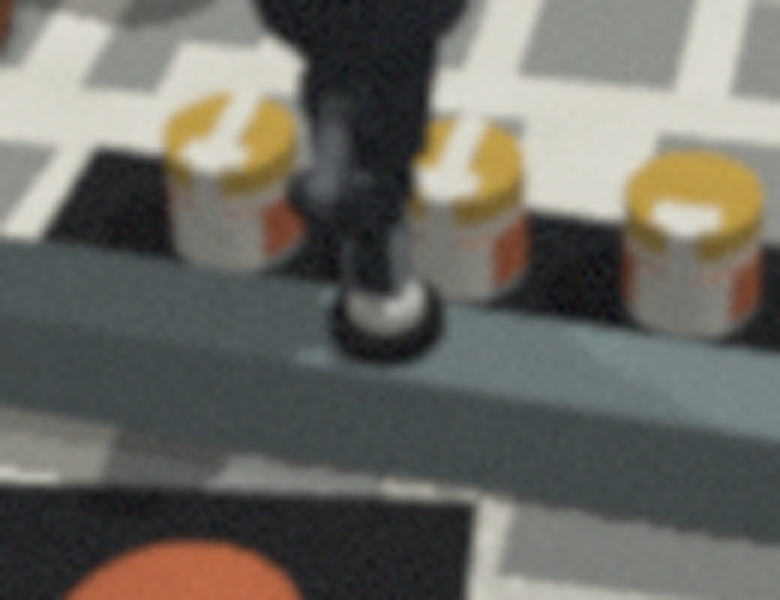

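The fingertips sit at the back part of the button, around (375,290) in the crop. I'll compare that with the projected TCP and button outlines before pressing further.

Run:
```python
from h import *
p=bot.read_position();print(p,bot.read_ft_force())
g=bot.camera("scene");t=np.load("t0.npy").astype(np.uint8)
th=np.linspace(0,2*np.pi,60)
def draw(im,n,x0,y0,w,h,s,tcp):
    c=cv2.resize(im[y0:y0+h,x0:x0+w,::-1],None,fx=s,fy=s,interpolation=cv2.INTER_CUBIC).copy()
    def pl(P,col):
        u=((proj(n,P)-[x0,y0]+.5)*s).astype(int)
        for a in u: cv2.circle(c,tuple(int(v) for v in a),1,col,-1)
    if tcp: pl([p],(0,0,255)); pl([[p[0],p[1],p[2]+k] for k in np.arange(0,.05,.003)],(0,0,255))
    bx=R0+.1025*RX
    for z,col in((.060,(0,255,0)),(.072,(255,255,0))): pl([[bx[0]+.014*np.cos(a),bx[1]+.014*np.sin(a),z] for a in th],col)
    # block top outline z=.055
    pl([[*(R0+RX*x+RYv*y),.055] for x in(.08,.125) for y in np.arange(-.185,.186,.004)],(255,0,255))
    return c
a=draw(g,"scene",190,185,100,75,5,True);b=draw(t,"top",205,95,100,75,5,False)
o=np.vstack([a,b])[:, :];o=np.hstack([a[:, :400],b[:, 60:460]]);cv2.imwrite("pics/ov.png",o);print(o.shape)
```

```text
[ 0.71323984 -0.01022629  0.05535674] [0.87941989 0.65009569 1.88813826]
(375, 800, 3)
```

View pics/ov.png

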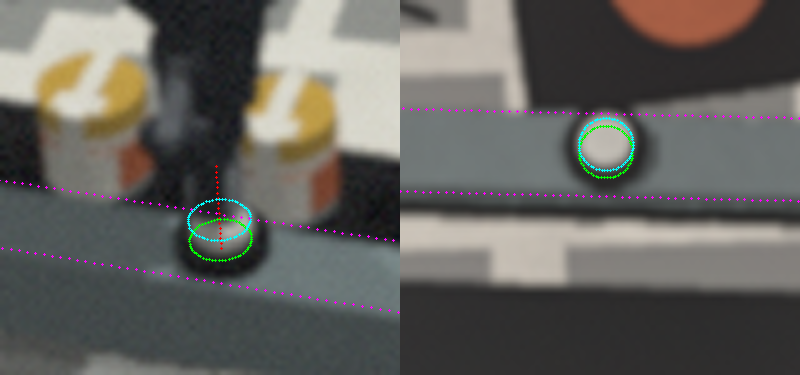

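Run:
```python
from h import *
p=np.array([.7129,-.0102])
bot.move_linear([*p,.064],.03);bot.wait(.2);print(bot.read_ft_force())
for z in np.arange(.062,.044,-.001):
    bot.move_linear([*p,z],.03);bot.wait(.1);f=bot.read_ft_force();print(round(z,3),round(bot.read_position()[2],4),np.round(f,1))
    if f[2]>18: break
im=bot.camera("scene")[180:280,170:300,::-1];cv2.imwrite("pics/b2.png",cv2.resize(im,(780,600),interpolation=cv2.INTER_CUBIC))
print(bot.read_clock())
```

```text
[ 0.37321573 -0.46717958 -0.52526613]
0.062 0.0618 [ 0.3 -0.  -0.4]
0.061 0.061 [-0.7 -0.7 -0.1]
0.06 0.06 [-0.2  0.6  0.7]
0.059 0.0589 [ 0.2 -0.9 -0.3]
0.058 0.058 [ 0.2 -0.2 -0.6]
0.057 0.057 [-0.2  0.  -0.1]
0.056 0.0562 [ 1.3 -0.3  1.1]
0.055 0.0551 [ 0.6 -0.3  2.4]
0.054 0.0541 [0.3 0.7 2.8]
0.053 0.0531 [0.2 0.6 2.4]
0.052 0.0521 [ 1.4 -0.2  3.1]
0.051 0.0511 [0.5 0.3 4.3]
0.05 0.0507 [-0.4  0.2  6.8]
0.049 0.0506 [-2.4  0.1 10.1]
0.048 0.0504 [-4.2 -0.1 15.5]
0.047 0.0504 [-5.8 -0.4 20.2]
74.6917
```

View pics/b2.png

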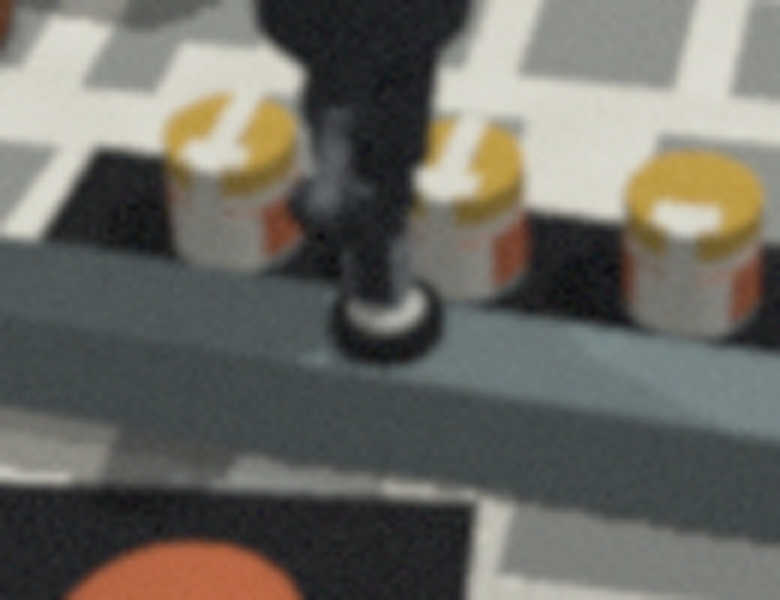

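The force profile shows 6 mm of spring travel and then a hard stop (20 N). The picture shows the button sunk and all three jars in place, so it is fully pressed. Now I'll put the jars away.

```bash
python3 - <<'E'
from h import *
bot.move_linear([.7129,-.0102,.15],.15);bot.goto_joints(PARK);js=find_jars();show(js)
S=np.array([.4917,.3655]);ty=np.array([.066,.998])
for g,t,zo in((slot(.1),np.array([.50,-.36]),.005),(slot(0),S+ty*.042,.006),(slot(-.1),S-ty*.042,.006)):
    j=min(js,key=lambda j:np.hypot(*(j["xy"]-g-[-.003,0])));show([j])
    if np.hypot(*(j["xy"]-g))>.08 : print("??");break
    if not pick_place(j["xy"],j["yaw"],t,j["yaw"],zoff=zo,phi=0): break
    bot.goto_joints([-.3,*PARK[1:]] if t[1]>0 else PARK);js=find_jars();show(js)
    im=bot.camera("top");cv2.imwrite(f"pics/e{zo}_{int(t[1]*1000)}.png",cv2.resize(im[:,:,::-1],(800,600)))
E
ls pics
```

```text
[0.6095 0.089 ] -0.0 opened 0.974
[ 0.6081 -0.1069] -0.9 sealed 0.962
[ 0.6071 -0.0092] -0.9 sealed 0.965
[0.6095 0.089 ] -0.0 opened 0.974
width 0.639 hit True z 0.0244 t 87.8
[ 0.6081 -0.1069] -1.6 sealed 0.962
[ 0.6071 -0.0092] -1.5 sealed 0.964
[ 0.4977 -0.3593] -3.2 opened 0.931
[ 0.6071 -0.0092] -1.5 sealed 0.964
width 0.637 hit True z 0.0254 t 100.4
[ 0.4974 -0.3572] -8.2 opened 0.902
[ 0.4974 -0.3572] -8.2 opened 0.902
??
b1.png
b2.png
e0.005_-360.png
e0.006_407.png
ov.png
r0.png
r1.png
s1.png
scene0.png
top0.png
```

The arm was in the camera's way at that pose; I'll go back to the original park pose and continue.

Run:
```python
from h import *
bot.goto_joints(PARK);js=find_jars();show(js)
S=np.array([.4917,.3655]);ty=np.array([.066,.998]);g=slot(-.1);t=S-ty*.042
j=min(js,key=lambda j:np.hypot(*(j["xy"]-g)))
if np.hypot(*(j["xy"]-g))<.08 and pick_place(j["xy"],j["yaw"],t,j["yaw"],zoff=.006):
    bot.goto_joints(PARK);show(find_jars())
print(bot.read_clock())
im=bot.camera("top");cv2.imwrite("pics/end.png",cv2.resize(im[:,:,::-1],(800,600)))
```

```text
[ 0.6081 -0.107 ] -1.5 sealed 0.961
[ 0.4977 -0.3592] -1.9 opened 0.931
width 0.639 hit True z 0.0254 t 114.7
[ 0.4978 -0.3593] -1.9 opened 0.931
117.0667
```

View pics/end.png

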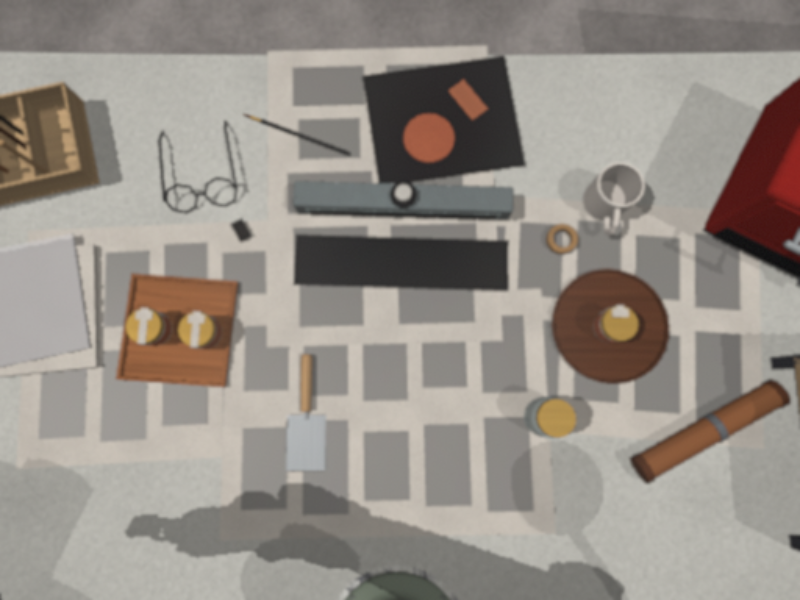

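The two sealed jars stand upright in the square tray at (145,327) and (196,329). The opened one stands in the round tray at (620,323), and everything else is where it was. Handing in.

```bash
python3 -c "
from cell import bot
print(bot.close_job())"
```

```text
the job is handed in; nothing more can be done
None
```

I booked in all three jars with the button fully pressed (after resetting one that got knocked), put the two sealed ones in the square tray and the opened one in the round tray, and handed the job in at about 117 s; no verdict came back.

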